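# Refit the handle of a mooncake press

## Robot

A 7-joint arm with a two-finger parallel gripper is mounted at the origin on the work surface. World frame = base frame: x ahead of the robot, y to its left, z up, the work surface at z = 0. Lengths are in m, angles in rad, forces in N, time in s.
With the tool pointing down it reaches from about 0.4 to 0.875 m from the base axis. Payload 19.3 kg.
Tool frame: the origin (TCP) lies midway between the tips of the shut fingers; the grasp point (between the pads) lies 19 mm behind it; z points along the fingers, y is the line along which they close (so a half turn about z gives the same grasp; the last joint's range is limited). The gripper opens to 85 mm and grips with 20 to 120 N. Pads are 22 mm wide; open, the fingers measure 114 mm over their backs; the gripper's body (76 mm by 85 mm) begins 54 mm behind the grasp point. The pads swing forward as they close: fully open they stand 13 mm farther back than shut.
Start: joints at [1.256, 0.521, -0.036, 1.599, 0.021, 1.021, -0.113], TCP at [0.151, -0.606, 0.231] pointing down, gripper open.
Joint ranges: [-2.91, 2.91], [-0.3, 2.13], [-1.5, 1.42], [0.17, 2.43], [-1.26, 4.41], [0.16, 1.93], [-2.52, 2.52]. Speed limits (rad/s): [1.89, 1.89, 2.39, 2.39, 3.01, 3.01, 3.01].

## Interface

Orientations are given as [roll, pitch, yaw] about the fixed x, y, z axes, in that order (R = Rz(yaw) Ry(pitch) Rx(roll)).
In Python, from workcell import bot gives the robot as it stands.
- The arm moves only by the tool move_arm, never from a script. Its argument "moves" is a list that holds one entry, the list of rows, each a list of 7 numbers: the opening, from 0 (shut) to 1 (fully open), then the shift along the tool's x, y, z in units of 1000 mm (1.0 is 1000 mm), then the turn, a rotation vector about the tool's x, y, z in units of 2 pi rad (1.0 is 2 pi rad). A call has 1 to 5 rows; each row is the pose to reach, as a shift and turn from the pose commanded when the call began, along the tool's axes at that moment, turning the shorter way round; what a row does not reach only later rows make up. A row lasts 1/10 s, in which the tool goes at most 50 mm and 8.59 degrees, less where a joint would pass 70% of its speed; a pose out of reach is approached as far as the arm can. A call with a number of a shift or a turn outside -1 to 1 is refused whole. A call with a gripper value outside its range is refused whole. The fingers move at their own pace and stop on an object; "force" is the grip in N (left out, the last holds). Time passes only in rows, so rows that repeat a pose let the fingers close. It gives the time, the measured TCP pose, the force, the opening and the grip force at its end, in the units of the state.
- bot.observe(): the state, without advancing time (a new reading comes with each control period).
- bot.grab_frame(name): name is "scene" or "top"; returns the picture (420x560x3 uint8, red, green, blue); there is no depth.
- bot.camera_params(name): a dict with "vertical_fov" (degrees; the focal length in pixels is half the picture's height over the tangent of half this angle, whatever the lens; pixels are square), "cx", "cy" (the principal point, pixels), "D" ([k1, k2, p1, p2, k3] as OpenCV has them; the pictures are not rectified), "R" (3x3) and "t" (3): a world point X has camera coordinates R X + t. Camera axes: x right, y down, z forward; pixel columns grow to the right and rows downward; lengths in m; the calibration is good to about 2 mm. A picture is of the moment at which its call begins. camera_params takes no time and is no camera call.
- bot.job_done(): hands the job in; it is judged then, once.
The state is a dict: "clock": time; "qpos": joint angles; "qd": joint speeds; "joint_efforts": joint torques, N m; "position": TCP position; "tool_rot": TCP orientation; "force": force on the tool from outside, world axes, zero at the start; "moment": the same for the moment, N m; "grip_width": finger opening in m; "finger_force": force on a finger pad.
Only numpy, scipy, OpenCV 4.12 (cv2) and the standard library are available. Lean on these libraries where they do the work, as an engineer would, in place of code of your own. Each camera call takes 0.05 s, during which the arm holds its last target. There are 200 camera calls.

## Task

One of the two mooncake presses in the baking tray has lost its handle, which stands loose in the tray. Pick the handle up, set it socket-down on the barbed stud of that press and push until it clicks on, then keep pressing after the click until the handle sits flush on the collar and the sprung plunger is right at the bottom of its stroke. Finish while still holding it pressed down like that: do not let go, and leave the finished press, the pattern plate, the bowl and the wooden scraper where they are.

Things in the scene. Friction and masses are not known exactly. Their poses are not given: they have to be found in the camera images.
- tray: Fixed aluminium baking tray, 330 x 460 mm with a rim 25 mm high; its floor is 3 mm thick and flat. Origin at the centre of its underside, z up, y along the long side.
- press: The mooncake press without a handle, white plastic, standing firmly mouth-down on the tray (it does not shift). Round barrel 62 mm in diameter (foot flange 70 mm), roof 55 mm above the origin; above the roof a coil spring 28 mm across surrounds the plunger rod. Origin at the centre of its underside, z up.
- plunger (a joint): Travel of that press's plunger in m: 0 = up, at rest; grows downwards to 0.014 = bottom of the stroke. The spring needs about 4 N to start it and 10 N at the bottom, and lifts it again when let go.
- stud_seat (a point): Centre of the top face of the plunger's collar (34 mm across, 5 mm thick), on which the handle must sit; it moves down with the plunger; z up. At rest 90 mm above the origin of press. The round split stud stands on it, 18 mm tall; its four barbs are widest (20 mm over all) 10 mm above the collar, slope inwards above that and spring inwards. The handle goes on at any yaw.
- handle: The loose white plastic handle, about 45 g, standing upright in the tray. Round hub 34 mm across, 24 mm tall, and on it an oval grip 64 mm long (x axis) and 34 mm wide (y axis, flat sides), 22 to 44 mm above the origin. Origin at the centre of the hub's underside, z up. Socket from below: 23 mm bore, 24 mm deep, with an inner ledge 17 mm across 5 to 7 mm above the origin.
- spare_press: Bystander: a complete mooncake press of the same make with its handle on, loose, 134 mm tall, barrel 62 mm in diameter, in the tray. Origin at the centre of its underside.
- pattern_plate: Bystander: loose white round pattern plate, 52 mm in diameter, 8 mm thick, lying in the tray. Origin at the centre of its underside.
- bowl: Bystander: stainless steel bowl of flour, 240 mm in diameter, 96 mm tall, on the table. Origin at the centre of its underside.
- scraper: Bystander: wooden spatula lying on the table, 280 mm long, up to 65 mm wide. Origin under its middle, x axis along it.
- stud_tip (a point): Tip of the stud, 18 mm above the collar, about 14 mm across. Set on the stud, the handle first rests on the barbs 7 mm above the collar. Pushed, it takes the plunger down to the bottom (4 to 10 N); then at about 12 N it clicks over the barbs: the push drops to about 7 N, the plunger springs back up some 5 mm against the handle, and pressing on takes both to the bottom again. Clicked on, the handle has about 1 mm of play.
Mind the look-alikes: they are no part of the job. What is shaped like the handle but black or red is not meant.

How it is judged:
On the way, in this order (a step that is already met when the one before it is completed fails the run):
1. the handle has been set upright on the stud, not yet clicked on (horizontal distance between handle and stud_seat below 0.006 m and z of handle in the frame of stud_seat between 0.0035 and 0.016 m and angle between handle's own z axis and vertical below 0.25 rad), for 0.05 s.
2. the handle has clicked on: it sits on the collar (horizontal distance between handle and stud_seat below 0.003 m and z of handle in the frame of stud_seat below 0.002 m), for 0.05 s.
At the end, for the whole second after the job is handed in: The handle is clicked on the stud, within 1.5 mm of flush on the collar, centred within 3 mm and square within 0.06 rad, and the fingers (more than 3 N on the handle) still hold it pressed down with the plunger more than 12.5 mm into its 14 mm stroke, at rest (z of handle in the frame of stud_seat between -0.003 and 0.0015 m and horizontal distance between handle and stud_seat below 0.003 m and angle between the z axis of handle and the z axis of stud_seat, either way round below 0.06 rad and value of joint plunger above 0.0125 m and contact force between the fingers and handle above 3 N and linear speed of handle below 0.01 m/s); the arm keeps its last pose, push and grip.
It fails at once if the finished press was disturbed (distance of spare_press from where it was at the start of the episode above 0.02 m or angle between spare_press's own z axis and vertical above 0.3 rad).
It fails at once if the pattern plate was disturbed (distance of pattern_plate from where it was at the start of the episode above 0.02 m).
It fails at once if the bowl or the scraper was disturbed (distance of any of bowl, scraper from where it was at the start of the episode above 0.03 m).
It also fails if it takes over 51 s, if anything falls off the work surface, if the arm or the gripper's body presses on something with over 40 N, if the wrist force passes 120 N, or if a joint passes its speed limit or range.

## Working session

There is one attempt and no reset: what is moved stays moved. The work goes in short steps, Python scripts to look and compute and a tool call to move; the robot and the scene stay as the last step left them, time stands still between calls to the robot, and variables do not carry over. Pictures are saved under pics/ and viewed, at most 10 in all, crops included, and the job is handed in when it is done.

Besides the shell and the picture viewer there is one more tool, called after "Request:" as name([rows], argument=value, ...), one row to a line, values as JSON. move_arm: Moves the arm, as the interface text tells. Shifts and turns lie within -1 to 1; 1 stands for 1000 mm of shift or 2 pi rad of turn. Its arguments: {"type":"object","properties":{"moves":{"type":"array"},"force":{"type":"number"}},"required":["moves"]}

```bash
mkdir -p pics; cat > h.py <<'E'
import numpy as np, cv2
from workcell import bot
def K(n):
    p=bot.camera_params(n); f=210/np.tan(np.radians(p["vertical_fov"])/2)
    return np.array([[f,0,p["cx"]],[0,f,p["cy"]],[0,0,1.]]),np.array(p["D"],float),np.array(p["R"]),np.array(p["t"])
def ray(n,uv):
    k,D,R,t=K(n); q=cv2.undistortPoints(np.array([[uv]],float),k,D)[0,0]
    d=R.T@np.array([q[0],q[1],1]); return -R.T@t,d/np.linalg.norm(d)
def onz(n,uv,z):
    o,d=ray(n,uv); return o+d*(z-o[2])/d[2]
def proj(n,X):
    k,D,R,t=K(n); return cv2.projectPoints(np.array([X],float),cv2.Rodrigues(R)[0],t,k,D)[0][0,0]
def save(n,f):
    im=bot.grab_frame(n); cv2.imwrite(f,im[:,:,::-1]); return im
E
python3 - <<'E'
from h import *
a=save("scene","pics/s0.png");b=save("top","pics/t0.png")
print(bot.observe())
for n in("scene","top"): print(bot.camera_params(n))
E
```

```text
{'clock': 0.1, 'qpos': array([ 1.25581743,  0.52194556, -0.03629813,  1.59991472,  0.02118455,
        1.02110462, -0.11280685]), 'qd': array([ 0.00114306, -0.00136938, -0.00107081, -0.00170218, -0.00051995,
       -0.00238475,  0.0010886 ]), 'joint_efforts': array([ 4.05487619e-03, -9.28498793e+01,  1.98384024e+00, -3.70535374e+01,
        1.80450222e-02,  5.41590431e-03,  7.90909439e-05]), 'position': array([ 0.15135055, -0.60610371,  0.23080212]), 'tool_rot': array([-3.14060726e+00,  6.97364245e-05,  2.44726957e-01]), 'force': array([-0.64863518, -0.22391057, -0.83121676]), 'moment': array([-0.01973111,  0.01481996, -0.02189803]), 'finger_force': 0.0, 'grip_width': 0.08539464726234425}
{'vertical_fov': 44.13661424546462, 'cx': 286.9728400144197, 'cy': 213.68794371266253, 'D': array([0.01732576, 0.        , 0.        , 0.        , 0.        ]), 'R': array([[ 0.78273354,  0.62199006,  0.02136752],
       [ 0.35813969, -0.42208515, -0.83281456],
       [-0.50898346,  0.65952444, -0.55313954]]), 't': array([-0.44243288, -0.11196796,  1.79687091])}
{'vertical_fov': 49.222926796395384, 'cx': 275.64645929403, 'cy': 212.9650500253307, 'D': array([-0.1516965,  0.       ,  0.       ,  0.       ,  0.       ]), 'R': array([[-2.03355896e-02, -9.99793189e-01, -2.06474209e-04],
       [-9.97188631e-01,  2.02975096e-02, -7.21307464e-02],
       [ 7.21200199e-02, -1.26092752e-03, -9.97395164e-01]]), 't': array([0.03637972, 0.53693265, 1.52101707])}
```

View pics/s0.png

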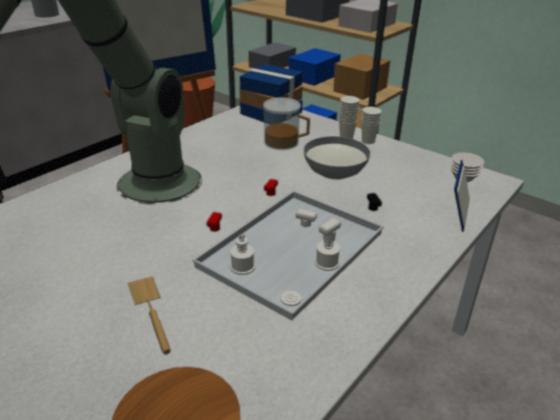

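View pics/t0.png

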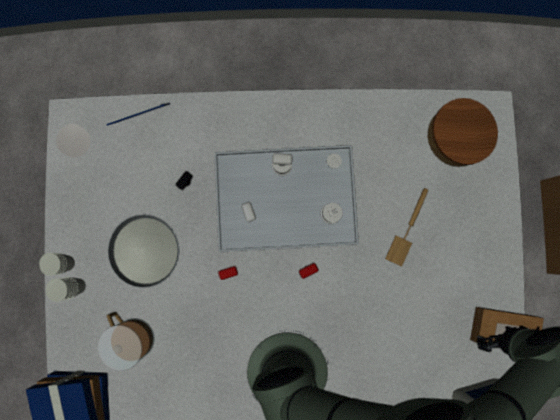

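Scene picture: the white loose handle is at about (306,216). The handleless press is at (242,257), the finished press at (328,245) and the pattern plate at (291,298).
Top picture: the handle is at (249,212), the press at (332,212), the finished press at (282,162) and the plate at (334,161).
Things that could be taken for the handle (scene pixels): red (215,221), red (271,186), black (374,201), and the handle on the finished press (328,228). I choose the white loose one at (306,216) and will check it in a crop.

```bash
python3 - <<'E'
from h import *
a=cv2.imread("pics/s0.png");b=cv2.imread("pics/t0.png")
c1=cv2.resize(a[190:290,215:355],None,fx=4,fy=4,interpolation=cv2.INTER_CUBIC)
c2=cv2.resize(b[140:255,210:360],None,fx=4,fy=4,interpolation=cv2.INTER_CUBIC)[:, :560]
cv2.imwrite("pics/c.png",cv2.resize(np.vstack([c1,c2]),None,fx=.69,fy=.69))
for n,im,r in(("scene",a,(190,310,200,385)),("top",b,(150,247,220,353))):
    y0,y1,x0,x1=r; s=im[y0:y1,x0:x1].astype(int)
    # tray is bluish: white = warm-ish & bright
    m=((s[...,0]-s[...,2]<8)&(s.min(2)>105)).astype(np.uint8)
    k,l,st,ce=cv2.connectedComponentsWithStats(m)
    print(n, s[5,40] )
    for i in range(1,k):
        if st[i,4]>25:
            pts=np.argwhere(l==i)[:,::-1].astype(np.float32)+[x0,y0]
            print(st[i]+[x0,y0,0,0,0],ce[i]+[x0,y0],cv2.minAreaRect(pts.astype(np.float32)))
E
```

```text
scene [165 170 170]
[  200   190   185   120 17415] [298.3889176  246.96761413] ((292.0, 249.5), (119.0, 184.0), 90.0)
[ 200  270   72   40 1466] [223.87175989 296.13028649] ((235.5, 289.5), (71.0, 39.0), 0.0)
top [135 132 127]
[220 150  35   3  70] [233.71428571 150.68571429] ((237.0, 151.0), (2.0, 34.0), 90.0)
[ 220  150  133   97 4445] [295.21372328 193.25871766] ((286.0, 198.0), (96.0, 132.0), 90.0)
[258 153  12  19  64] [263.046875 161.40625 ] ((262.780029296875, 161.95999145507812), (10.464799880981445, 17.709659576416016), 10.30484676361084)
[249 154  11  11  26] [254.65384615 159.15384615] ((254.40000915527344, 159.20001220703125), (5.366562843322754, 13.416407585144043), 26.56505012512207)
[251 164  15  15  55] [257.58181818 171.43636364] ((257.76922607421875, 171.65383911132812), (17.47305679321289, 8.320502281188965), 56.30992889404297)
[283 197  16  26  98] [289.82653061 208.70408163] ((288.0676574707031, 210.17941284179688), (16.566444396972656, 21.091537475585938), 32.47119140625)
[255 198   9  10  30] [258.9 203.3] ((258.1575622558594, 203.75340270996094), (9.48033332824707, 7.490633487701416), 69.44395446777344)
[221 223  10  10  32] [226.6875  226.84375] ((226.84457397460938, 226.31756591796875), (8.951067924499512, 7.904839515686035), 35.53767776489258)
[221 229  41  18 202] [237.47029703 237.87128713] ((241.0, 237.5), (40.0, 17.0), 0.0)
[261 229  24  18 131] [272.09923664 238.3129771 ] ((272.5, 237.5), (23.0, 17.0), 0.0)
```

View pics/c.png

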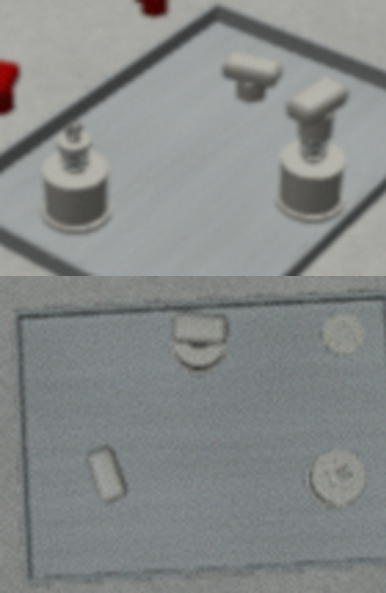

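The crop confirms it: a white T-shaped loose handle (scene ~(306,216), top ~(249,212)). The press has a bare stud with its tip at scene ~(242,238).

```bash
python3 - <<'E'
from h import *
a=cv2.imread("pics/s0.png");b=cv2.imread("pics/t0.png")
def blob(im,c,r,thr):
    s=im[c[1]-r:c[1]+r,c[0]-r:c[0]+r].astype(int); s=cv2.GaussianBlur(s.astype(np.float32),(3,3),0)
    m=((s[...,2]-s[...,0])>thr).astype(np.uint8)
    k,l,st,ce=cv2.connectedComponentsWithStats(m); i=1+np.argmax(st[1:,4])
    pts=(np.argwhere(l==i)[:,::-1]+[c[0]-r,c[1]-r]).astype(np.float32)
    return st[i],cv2.minAreaRect(pts),pts
for nm,c,r in(("handle",(249,212),16),("press",(332,212),18),("plate",(334,161),11)):
    st,mr,p=blob(b,c,r,-1); print(nm,st,mr, p.min(0),p.max(0))
    if nm=="handle":
        print(onz("top",mr[0],.047)); bx=[onz("top",q,.047)[:2] for q in cv2.boxPoints(mr)]
        e1=bx[1]-bx[0];e2=bx[2]-bx[1];print([(np.linalg.norm(e),np.arctan2(e[1],e[0])) for e in(e1,e2)])
    if nm=="press": print(onz("top",mr[0],.03),onz("top",mr[0],.058))
st,mr,p=blob(a,(306,216),15,-1); print("scene handle",st,mr,onz("scene",mr[0],.03))
st,mr,p=blob(a,(242,257),25,-1); print("scene press",st,p.min(0),p.max(0))
top=p[p[:,1]<=p[:,1].min()+2]; print(top.mean(0),onz("scene",top.mean(0),.111))
for x in range(234,252):pass
print((a[230:262,230:256,2]))
E
```

```text
handle [ 10   6  12  19 157] ((248.362060546875, 211.6551513671875), (18.198143005371094, 9.099071502685547), 68.19859313964844) [243. 202.] [254. 220.]
[0.54173506 0.1154776  0.047     ]
[(np.float64(0.030088522654931317), np.float64(-1.2092842834143231)), (np.float64(0.06035291138339733), np.float64(-2.7790243625029154))]
press [  8   9  20  21 338] ((331.5, 213.0), (20.0, 19.0), 90.0) [322. 203.] [341. 223.]
[ 0.53287612 -0.1612927   0.03      ] [ 0.53092339 -0.15783013  0.058     ]
plate [  4   4  15  14 167] ((334.0, 160.5), (13.0, 14.0), 90.0) [327. 154.] [341. 167.]
scene handle [  4   7  23  19 290] ((305.14044189453125, 217.72470092773438), (21.88632583618164, 17.53904151916504), 12.994616508483887) [0.54706416 0.1106427  0.03      ]
scene press [ 12   1  27  42 823] [229. 233.] [255. 274.]
[240.42857 234.35715] [ 0.53346774 -0.16003677  0.111     ]
[[169 168 165 159 158 154 138 115  91  75  63  61  62  61  67  78 102 128
  147 155 156 158 158 158 158 158]
 [169 168 164 155 147 129 106  84  69  61  59  61  63  71  89 112 136 150
  156 158 159 157 157 157 157 157]
 [163 161 1
[... 2559 characters left out ...]
78 179 179
  177 172 157 134 110 114 139 152]
 [138 116 118 133 151 166 171 174 177 178 180 179 179 178 179 176 173 170
  164 151 127  98  86 106 139 151]
 [138 114  99 107 120 133 148 159 164 169 169 169 170 168 165 158 148 137
  125 109  93  76  80 106 137 153]
 [141 117  99  93  98 105 111 119 128 132 134 131 132 128 119 115 107  97
   87  80  74  71  79 106 136 153]
 [146 119  98  94  93  93  93  94  97  97  96  96  94  89  86  82  79  76
   74  71  71  71  80 107 138 154]
 [145 120  98  90  91  90  88  89  87  84  84  82  78  78  75  73  75  72
   71  69  70  72  81 106 136 152]
 [145 120  99  91  92  91  90  86  85  85  82  82  78  77  74  76  74  72
   71  70  70  72  80 106 136 150]]
```

```bash
cat >> h.py <<'E'
from scipy.spatial.transform import Rotation as Ro
def go(p,yaw):
    """shift (units of 1 m) and turn (units 2pi) from the measured pose to a tool-down pose"""
    s=bot.observe(); R0=Ro.from_euler("xyz",s["tool_rot"]); R1=Ro.from_euler("xyz",[np.pi,0,yaw])
    return np.round(R0.inv().apply(np.array(p)-s["position"]),4),np.round((R0.inv()*R1).as_rotvec()/2/np.pi,4)
E
python3 - <<'E'
from h import *
print(go([.50,-.30,.23],.3))
print(go([.54,.1155,.15],.3626))
P=np.array([.532,-.1595])
for z in(.003,.058,.093,.111): print(z,proj("scene",[*P,z]),proj("top",[*P,z]))
H=[.5417,.1155]
for z in(.003,.025,.047): print(z,proj("scene",[*H,z]))
print(-K("top")[2].T@K("top")[3],onz("top",(282,160),.137), onz("top",(334,160.5),.01))
E
```

```text
(array([ 0.4124, -0.2125,  0.001 ]), array([-0.0002,  0.    , -0.0088]))
(array([ 0.5519, -0.6059,  0.0814]), array([-0.0002,  0.    , -0.0188]))
0.003 [241.27736017 266.03703814] [330.02269414 213.83918858]
0.058 [240.71890536 250.09133268] [331.99657411 212.66269433]
0.093 [240.34982255 239.57719104] [333.32894067 211.86841574]
0.111 [240.15565932 234.05376902] [334.03895143 211.44510082]
0.003 [304.33336181 223.6823471 ]
0.025 [304.62046922 217.76557552]
0.047 [304.91210401 211.7572082 ]
[0.42646716 0.02739169 1.55579193] [0.69512786 0.00229402 0.137     ] [ 0.71426166 -0.17800324  0.01      ]
```

Request:
move_arm([
  [[1,0.05,-0.03,0,0,0,0],[1,0.1,-0.06,0,0,0,0],[1,0.15,-0.09,0,0,0,-0.004],[1,0.19,-0.12,0,0,0,-0.009],[1,0.23,-0.15,0,0,0,-0.0188]],
])

```text
clock: 0.6
position: [0.3234, -0.4224, 0.2312]
tool_rot: [-3.141, 0.0, 0.364]
force: [1.5, -1.2, 0.8]
grip_width: 0.0858
finger_force: 0.0
```

```bash
python3 - <<'E'
from h import *
s=bot.observe();print(s["clock"],s["position"],s["tool_rot"],s["qpos"],go([.5417,.1155,.15],.3626))
E
```

```text
0.6 [ 0.32341841 -0.42242603  0.2311732 ] [-3.14144624e+00  9.93290316e-05  3.64309548e-01] [ 0.90195604  0.37633971 -0.12528699  1.84073033  0.05743855  0.92817095
 -0.45558701] (array([ 0.3956, -0.4248,  0.0812]), array([-0.    ,  0.    ,  0.0003]))
```

Request:
move_arm([
  [[1,0.04,-0.03,0,0,0,0],[1,0.075,-0.065,0,0,0,0],[1,0.11,-0.1,0,0,0,0],[1,0.145,-0.135,0,0,0,0],[1,0.18,-0.17,0,0,0,0]],
])

```text
clock: 1.1
position: [0.4306, -0.1995, 0.2313]
tool_rot: [3.142, 0.0, 0.363]
force: [2.1, -0.1, -0.1]
grip_width: 0.0858
finger_force: 0.0
```

Request:
move_arm([
  [[1,0.035,-0.035,0,0,0,0],[1,0.07,-0.07,0,0,0,0],[1,0.105,-0.105,0,0,0,0],[1,0.14,-0.14,0,0,0,0],[1,0.17,-0.17,0,0,0,0]],
])

```text
clock: 1.6
position: [0.5294, 0.0205, 0.2312]
tool_rot: [-3.141, -0.0, 0.364]
force: [0.6, -1.5, -0.6]
grip_width: 0.0856
finger_force: 0.0
```

```bash
python3 - <<'E'
from h import *
s=bot.observe();print(s["clock"],s["position"],s["tool_rot"],s["qpos"],go([.5417,.1155,.10],.3626))
E
```

```text
1.6 [0.52940234 0.02054793 0.23122945] [-3.14124086e+00 -6.82323781e-05  3.63856642e-01] [ 0.0920891   0.38456457 -0.31655396  1.83866145  0.14459643  0.94075631
 -1.49522814] (array([ 0.0453, -0.0843,  0.1313]), array([-0.0001, -0.    ,  0.0002]))
```

Request:
move_arm([
  [[1,0.015,-0.03,0.03,0,0,0],[1,0.03,-0.06,0.06,0,0,0],[1,0.0453,-0.0843,0.09,0,0,0],[1,0.0453,-0.0843,0.13,0,0,0],[1,0.0453,-0.0843,0.13,0,0,0]],
])

```text
clock: 2.1
position: [0.5386, 0.1129, 0.0972]
tool_rot: [-3.141, 0.007, 0.365]
force: [-0.6, -1.4, 0.4]
grip_width: 0.0855
finger_force: 0.0
```

```bash
python3 - <<'E'
from h import *
a=save("scene","pics/s1.png");b=save("top","pics/t1.png")
c1=cv2.resize(a[165:245,260:350,::-1],None,fx=6,fy=6,interpolation=cv2.INTER_CUBIC)
cv2.imwrite("pics/c1.png",c1)
s=bot.observe();print(s["clock"],s["position"],s["tool_rot"],go([.5417,.1155,.017],.3626), proj("scene",s["position"]))
E
```

```text
2.2 [0.54113021 0.11232198 0.10169668] [3.14156155e+00 1.36182276e-03 3.62457372e-01] (array([ 0.0018, -0.0028,  0.0847]), array([ 0.    ,  0.0002, -0.    ])) [304.86409223 196.77006282]
```

View pics/c1.png

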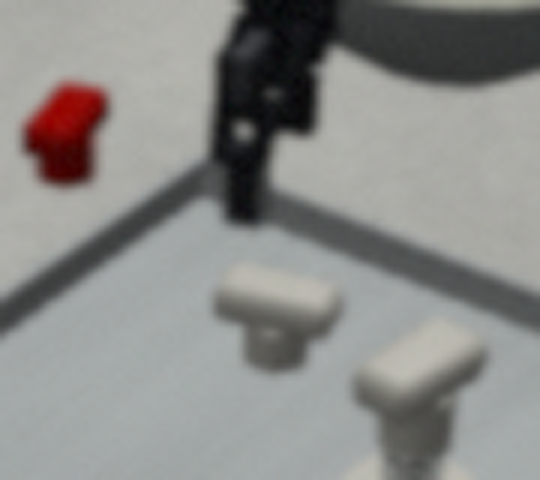

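The crop shows the open gripper above the white loose handle (centre ≈ (306,216)), with the red look-alike off to the left. The alignment looks good, so I descend.

Request:
move_arm([
  [[1,0.001,-0.002,0.04,0,0,0],[1,0.001,-0.002,0.07,0,0,0],[1,0.001,-0.002,0.083,0,0,0],[1,0.001,-0.002,0.083,0,0,0],[0.4,0.001,-0.002,0.083,0,0,0]],
], force=30)

```text
clock: 2.7
position: [0.5426, 0.1149, 0.0201]
tool_rot: [3.141, -0.002, 0.362]
force: [-0.2, -0.1, -0.0]
grip_width: 0.0732
finger_force: 0.0
```

Request:
move_arm([
  [[0,0,0,0,0,0,0],[0,0,0,0,0,0,0],[0,0,0,0,0,0,0],[0,0,0,0,0,0,0],[0,0,0,0,0,0,0]],
], force=60)

```text
clock: 3.2
position: [0.5421, 0.1151, 0.0194]
tool_rot: [3.141, -0.001, 0.363]
force: [-2.8, -2.2, 15.6]
grip_width: 0.0333
finger_force: 58.6
```

Request:
move_arm([
  [[0,0,0,-0.01,0,0,0],[0,0,0,-0.04,0,0,0],[0,0,0,-0.08,0,0,0],[0,0,0,-0.12,0,0,0],[0,0,0,-0.15,0,0,0]],
], force=100)

```text
clock: 3.7
position: [0.5418, 0.1151, 0.1714]
tool_rot: [3.141, -0.002, 0.363]
force: [0.2, -0.2, -0.6]
grip_width: 0.0325
finger_force: 99.2
```

```bash
python3 - <<'E'
from h import *
s=bot.observe();print(s["position"],s["force"],s["grip_width"],s["finger_force"],go([.533,-.159,.165],.3626),go([.533,-.159,.165],.0))
E
```

```text
[0.54178329 0.11513073 0.17136364] [ 0.17328014 -0.18614721 -0.63983542] 0.03253602458206032 99.21998563556372 (array([-0.1055,  0.2532,  0.0062]), array([ 0.    , -0.0003,  0.    ])) (array([-0.1055,  0.2532,  0.0062]), array([-0.    , -0.0003,  0.0578]))
```

Request:
move_arm([
  [[0,-0.01,0.03,0,0,0,0],[0,-0.03,0.075,0,0,0,0],[0,-0.05,0.12,0,0,0,0],[0,-0.07,0.165,0,0,0,0],[0,-0.085,0.205,0,0,0,0]],
])

```text
clock: 4.2
position: [0.5341, -0.1094, 0.1691]
tool_rot: [3.141, -0.0, 0.362]
force: [0.6, -0.1, 0.8]
grip_width: 0.0326
finger_force: 99.2
```

Request:
move_arm([
  [[0,-0.01,0.024,0,0,0,0],[0,-0.02,0.047,0,0,0,0],[0,-0.02,0.047,0,0,0,0],[0,-0.02,0.047,0,0,0,0]],
])

```text
clock: 4.6
position: [0.5327, -0.158, 0.1687]
tool_rot: [-3.142, -0.0, 0.362]
force: [0.2, 0.8, -0.4]
grip_width: 0.0322
finger_force: 99.3
```

```bash
python3 - <<'E'
from h import *
a=save("scene","pics/s2.png");b=save("top","pics/t2.png")
c1=cv2.resize(a[185:275,190:290,::-1],None,fx=6,fy=6,interpolation=cv2.INTER_CUBIC)
c1=cv2.imwrite("pics/c2.png",cv2.cvtColor(cv2.cvtColor(c1,cv2.COLOR_BGR2RGB),cv2.COLOR_BGR2RGB))
s=bot.observe();print(s["clock"],s["position"],s["tool_rot"],s["force"],proj("scene",s["position"]))
E
```

```text
4.7 [ 0.5329539  -0.15687452  0.16863209] [-3.14136043e+00 -4.23534968e-04  3.63915805e-01] [ 0.52858079  1.1400464  -1.02892813] [240.48562165 215.51211705]
```

View pics/c2.png

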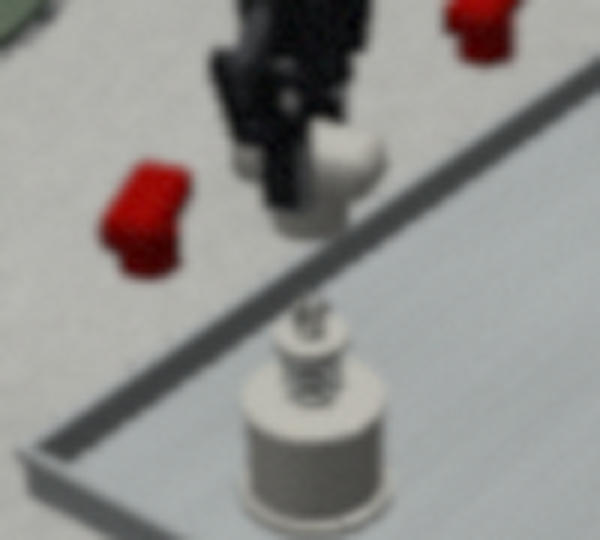

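The crop shows the handle held upright. The hub bottom is centred near scene (241.7,224), right above the stud and collar near (242,240). Next I measure edges to sub-pixel.

```bash
python3 - <<'E'
from h import *
a=cv2.imread("pics/s2.png").astype(float)
g=a.mean(2); 
np.set_printoptions(linewidth=200)
print("cols 230-255"); 
for r in range(216,230): print(r,(g[r,230:256]).astype(int))
print("collar")
for r in range(234,262): print(r,(g[r,226:258]).astype(int))
C=-K("scene")[2].T@K("scene")[3]; P=np.array([.533,-.157]); d=(C[:2]-P)/np.linalg.norm(C[:2]-P); e=np.array([-d[1],d[0]])
f=lambda z,r:[np.round(proj("scene",[*(P+r*v),z]),2) for v in(d,-d,e,-e)]
print("hub",f(.1523,.017));print("collar top",f(.093,.017));print("collar bottom",f(.088,.017));print("roof",f(.058,.031));print(d,e)
E
```

```text
cols 230-255
216 [167 161 143 104  50  20  20  17  20  35  49  59  70  79  83  83  86  86  85  82  84 102 131 157 166 165]
217 [172 170 158 118  62  24  18  16  19  32  48  55  67  73  76  76  79  80  83  88 101 128 149 157 157 144]
218 [173 173 163 129  72  33  21  19  22  33  50  58  66  73  74  74  74  82 101 119 138 154 160 148 132 108]
219 [173 174 166 142 100  66  48  39  35  44  56  63  70  76  75  73  74  87 123 148 158 157 146 122  98  79]
220 [172 172 168 157 134 103  79  69  64  63  65  72  76  77  76  74  74  92 133 156 153 136 110  88  73  67]
221 [171 170 169 165 151 123  96  88  83  78  77  77  77  78  75  73  75  92 128 141 123  99  81  68  63  66]
222 [171 171 168 167 159 136 107  93  88  85  84  80  79  76  76  75  76  90 108 106  88  74  66  65  65  67]
223 [172 173 171 170 166 149 124 105  94  89  85  82  80  77  77  77  79  84  85  80  70  65  64  67  70  84]
224 [173 175 173 173 172 165 152 134 116 107 101  97  95  92  87  84  78  74  69  68  65  64  66  76  97 122]
225 [175 174 176 173 174 174 170 162 154 146 140 134 128 115  98  84  71  67  64  64  66  67  79 
[... 3999 characters left out ...]
8  87  86  83  82  80  76  77  76  76  75  74  73  72  81 111 147 162 165 164]
261 [168 169 167 167 154 126 102  93  93  92  93  90  87  85  85  83  80  77  78  77  76  76  75  74  72  72  82 113 145 162 164 165]
hub [array([240.77, 224.55]), array([240.52, 217.12]), array([247.24, 220.56]), array([234.03, 221.03])]
collar top [array([241.4 , 243.15]), array([241.14, 235.52]), array([247.71, 239.05]), array([234.82, 239.54])]
collar bottom [array([241.45, 244.67]), array([241.2 , 237.03]), array([247.75, 240.56]), array([234.88, 241.06])]
roof [array([241.87, 256.99]), array([241.39, 242.88]), array([253.2 , 249.34]), array([230.01, 250.27])]
[ 0.69245647 -0.72145965] [0.72145965 0.69245647]
```

Relative to a nominal position, the press edges (roof, collar, stud) sit about 1 px lower in the scene image than the hub does. So the hub has to go about 3.5–4 mm toward the camera. I shift it and come down to just above the stud, then check again.

Request:
move_arm([
  [[0,0.0014,0.0032,0.012,0,0,0],[0,0.0014,0.0032,0.025,0,0,0],[0,0.0014,0.0032,0.035,0,0,0],[0,0.0014,0.0032,0.035,0,0,0],[0,0.0014,0.0032,0.035,0,0,0]],
])

```text
clock: 5.2
position: [0.5351, -0.1601, 0.1329]
tool_rot: [-3.141, 0.001, 0.363]
force: [-0.1, -0.3, -0.2]
grip_width: 0.0325
finger_force: 99.3
```

```bash
python3 - <<'E'
from h import *
a=save("scene","pics/s3.png")
g=cv2.imread("pics/s3.png").astype(float).mean(2)
np.set_printoptions(linewidth=200)
S=[bot.observe() for _ in range(1)];s=S[0]; print(s["clock"],s["position"],s["tool_rot"],s["force"])
for r in range(224,246): print(r,(g[r,228:256]).astype(int))
C=-K("scene")[2].T@K("scene")[3]; P=s["position"][:2]; d=(C[:2]-P)/np.linalg.norm(C[:2]-P); e=np.array([-d[1],d[0]])
f=lambda z,r:[np.round(proj("scene",[*(P+r*v),z]),2) for v in(d,-d,e,-e)]
print("hub",f(s["position"][2]-.0164,.017));print("tip",f(.111,.007));print("collar top",f(.093,.017))
c1=cv2.resize(cv2.imread("pics/s3.png")[200:270,200:290],None,fx=7,fy=7,interpolation=cv2.INTER_CUBIC);cv2.imwrite("pics/c3.png",c1)
E
```

```text
5.25 [ 0.53537144 -0.16022199  0.13331504] [-3.14147696e+00  1.88869277e-05  3.63048968e-01] [-0.22665613 -0.21002481  0.12983866]
224 [160 132 104  97  93  78  47  23  16  15  16  27  47  65  91 122 139 144 149 153 156 156 151 141 126 111 107 122]
225 [166 139 102  92  88  74  49  25  19  15  18  25  47  63  82 106 119 125 130 132 135 134 131 121 110 104 121 148]
226 [170 150 120 101  91  76  49  27  18  16  15  26  48  61  78  94 103 108 111 116 114 113 107 101 100 114 142 162]
227 [177 167 149 138 121  97  63  29  17  14  16  27  47  61  73  83  93  95  97  98 100  96  90  89 102 133 158 168]
228 [176 176 170 164 153 126  80  37  20  13  14  28  48  59  64  76  84  86  88  89  88  86  81  91 120 150 167 169]
229 [175 176 174 172 166 138  89  39  19  16  16  28  47  57  61  67  76  79  80  82  83  85  88 110 141 160 169 169]
230 [176 177 177 176 168 143  97  44  24  21  19  24  47  58  63  67  74  75  75  77  86 101 119 140 158 167 168 169]
231 [176 175 175 174 170 154 114  65  41  35  27  31  49  59  64  70  74  75  73  81 105 134 150 159 166 168 168 168]
232 [174 173 171 169 165 
[... 1248 characters left out ...]
165 166 166 166 166 167]
243 [118 140 156 165 166 165 162 149 137 138 153 164 168 169 167 160 150 136 129 142 157 164 166 165 166 167 166 167]
244 [151 161 164 164 166 165 165 157 138 122 121 127 131 129 126 119 109 105 119 150 167 169 167 167 166 167 167 165]
245 [164 165 166 167 166 169 171 170 149 120 107 106 104 100  95  90  91 102 125 156 174 177 175 170 169 165 165 166]
hub [array([240.98, 236.66]), array([240.72, 229.08]), array([247.37, 232.59]), array([234.32, 233.07])]
tip [array([240.97, 236.24]), array([240.86, 233.1 ]), array([243.6 , 234.56]), array([238.23, 234.77])]
collar top [array([241.24, 244.06]), array([240.98, 236.4 ]), array([247.56, 239.94]), array([234.63, 240.44])]
```

View pics/c3.png

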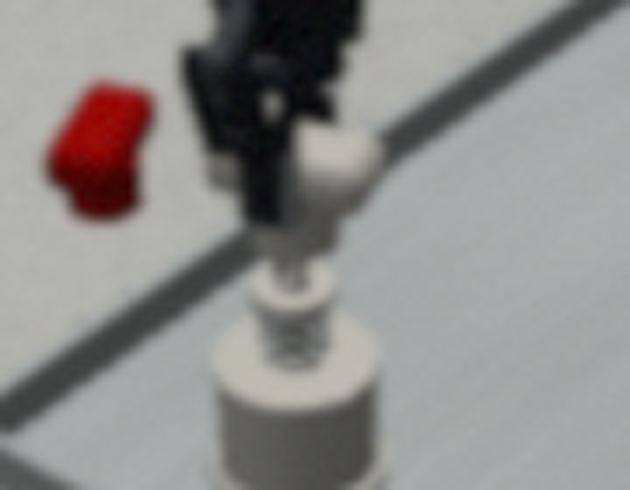

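The crop shows the hub hovering right over the stud tip. The collar front edge (row 244.0) and the hub edges match the predicted positions to about 0.3 px, so I lower slowly while watching the force.

Request:
move_arm([
  [[0,0,0,0.004,0,0,0],[0,0,0,0.008,0,0,0],[0,0,0,0.011,0,0,0],[0,0,0,0.013,0,0,0],[0,0,0,0.013,0,0,0]],
])

```text
clock: 5.75
position: [0.5346, -0.1602, 0.1198]
tool_rot: [-3.141, 0.001, 0.363]
force: [-3.6, 2.2, -0.2]
grip_width: 0.0325
finger_force: 99.5
```

Request:
move_arm([
  [[0,0,0,0.002,0,0,0],[0,0,0,0.004,0,0,0],[0,0,0,0.006,0,0,0],[0,0,0,0.006,0,0,0]],
])

```text
clock: 6.15
position: [0.535, -0.1603, 0.1141]
tool_rot: [-3.141, 0.0, 0.363]
force: [-5.4, 1.4, 5.4]
grip_width: 0.0326
finger_force: 99.9
```

Request:
move_arm([
  [[0,-0.0007,-0.0005,0,0,0,0],[0,-0.0013,-0.001,0,0,0,0],[0,-0.0013,-0.001,0,0,0,0]],
])

```text
clock: 6.45
position: [0.5338, -0.1599, 0.1144]
tool_rot: [3.141, -0.0, 0.363]
force: [-4.1, 0.6, 3.6]
grip_width: 0.0326
finger_force: 99.9
```

```bash
python3 -c "
from h import *
s=bot.observe();print(s['position'],s['force'],s['moment'],s['tool_rot'])"
```

```text
[ 0.53375514 -0.15992058  0.11437491] [-4.07950474  0.57921365  3.60291299] [0.16556258 0.83074033 0.01920264] [ 3.14136231e+00 -2.15293990e-04  3.62903521e-01]
```

Request:
move_arm([
  [[0,-0.0009,-0.0004,0,0,0,0],[0,-0.0018,-0.0007,0,0,0,0],[0,-0.0018,-0.0007,0,0,0,0]],
])

```text
clock: 6.75
position: [0.5321, -0.1598, 0.1145]
tool_rot: [3.141, -0.001, 0.363]
force: [-0.1, 1.5, 3.5]
grip_width: 0.0323
finger_force: 99.9
```

Request:
move_arm([
  [[0,0,-0.0005,0.002,0,0,0],[0,0,-0.0005,0.004,0,0,0],[0,0,-0.0005,0.006,0,0,0],[0,0,-0.0005,0.008,0,0,0],[0,0,-0.0005,0.008,0,0,0]],
])

```text
clock: 7.25
position: [0.532, -0.1594, 0.1062]
tool_rot: [3.141, -0.001, 0.363]
force: [-0.1, -0.6, 7.0]
grip_width: 0.0324
finger_force: 100.2
```

Centred, with only the spring force showing. I keep pressing through the click.

Request:
move_arm([
  [[0,0,0,0.0015,0,0,0],[0,0,0,0.003,0,0,0],[0,0,0,0.0045,0,0,0],[0,0,0,0.0045,0,0,0]],
])

```text
clock: 7.65
position: [0.532, -0.1596, 0.1019]
tool_rot: [3.141, -0.001, 0.363]
force: [0.2, 0.2, 9.5]
grip_width: 0.0324
finger_force: 100.6
```

Request:
move_arm([
  [[0,0,0,0.001,0,0,0],[0,0,0,0.002,0,0,0],[0,0,0,0.002,0,0,0]],
])

```text
clock: 7.95
position: [0.5321, -0.1595, 0.0998]
tool_rot: [3.141, -0.001, 0.363]
force: [0.4, 0.2, 7.1]
grip_width: 0.0325
finger_force: 100.8
```

The force dropped to 7 N, so it has clicked. Next I press to the bottom.

Request:
move_arm([
  [[0,0,0,0.001,0,0,0],[0,0,0,0.002,0,0,0],[0,0,0,0.0035,0,0,0],[0,0,0,0.0035,0,0,0]],
])

```text
clock: 8.35
position: [0.5321, -0.1595, 0.0963]
tool_rot: [3.141, -0.001, 0.363]
force: [0.1, -1.5, 10.1]
grip_width: 0.0324
finger_force: 100.9
```

Request:
move_arm([
  [[0,0,0,0.001,0,0,0],[0,0,0,0.001,0,0,0],[0,0,0,0.001,0,0,0]],
])

```text
clock: 8.65
position: [0.5321, -0.1595, 0.0956]
tool_rot: [3.141, -0.001, 0.363]
force: [-0.1, -0.4, 10.7]
grip_width: 0.0323
finger_force: 101.4
```

Request:
move_arm([
  [[0,0,0,0.001,0,0,0],[0,0,0,0.001,0,0,0],[0,0,0,0.001,0,0,0]],
])

```text
clock: 8.95
position: [0.5323, -0.1596, 0.0954]
tool_rot: [3.14, -0.001, 0.363]
force: [-5.2, 0.1, 28.0]
grip_width: 0.0322
finger_force: 103.6
```

Request:
move_arm([
  [[0,0,0,0.001,0,0,0],[0,0,0,0.001,0,0,0],[0,0,0,0.001,0,0,0],[0,0,0,0.001,0,0,0]],
])

```text
clock: 9.35
position: [0.5324, -0.1596, 0.0953]
tool_rot: [3.14, -0.002, 0.363]
force: [-11.0, 2.0, 46.1]
grip_width: 0.0322
finger_force: 105.9
```

Request:
move_arm([
  [[0,0,0,-0.001,0,0,0],[0,0,0,-0.001,0,0,0],[0,0,0,-0.001,0,0,0],[0,0,0,-0.001,0,0,0]],
])

```text
clock: 9.75
position: [0.5322, -0.1596, 0.0954]
tool_rot: [3.14, -0.001, 0.363]
force: [-5.5, 0.7, 28.6]
grip_width: 0.0322
finger_force: 103.0
```

```bash
python3 - <<'E'
from h import *
save("scene","pics/s4.png")
c1=cv2.resize(cv2.imread("pics/s4.png")[190:310,200:360],None,fx=5,fy=5,interpolation=cv2.INTER_CUBIC);cv2.imwrite("pics/c4.png",c1)
s=bot.observe();print(s["position"],s["force"],s["clock"])
E
```

```text
[ 0.53225448 -0.1595481   0.09543541] [-4.96192044  1.20095392 29.51627412] 9.8
```

View pics/c4.png

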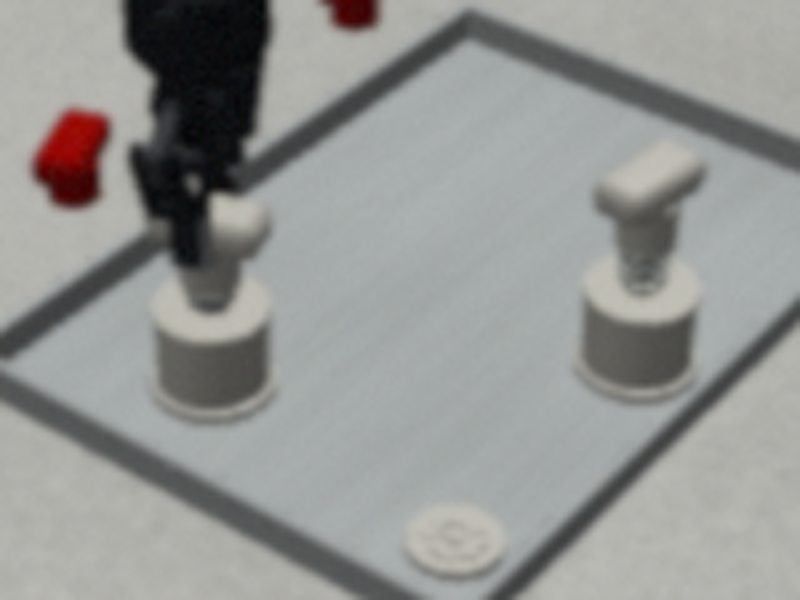

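The crop shows the handle flush on the collar with the spring compressed. The TCP height of 0.0954 is what the bottom of the stroke calls for, and the finished press and plate have not moved. I hand it in.

```bash
python3 -c "
from workcell import bot
print(bot.job_done())"
```

```text
the job is handed in; nothing more can be done
None
```

The handle is clicked onto the stud, sits flush on the collar and is still held pressed at the bottom of the stroke with about 29 N; I handed the job in at 9.8 s, and no verdict came back.

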